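# Unlock the push-and-turn safety cap

### The job

Unlock the blue-capped amber solvent bottle so that it is ready for use: push its child-resistant cap down and, while keeping it down, turn it anticlockwise (seen from above) until the red pointer on the collar under the cap reaches the green mark, then let go. Turning without pushing only spins the cap. Leave the white-capped bottle locked.

Things in the scene. Friction and masses are not known exactly. Their poses are not given: they have to be found in the camera images.
- blue_cap_grip (a point): Axis point of the blue cap, an upright cylinder 44 mm wide, 34 tall; point 12 mm below its top, 143 mm above the worktop at rest. It is sprung and goes 8 mm down: 2 N at first, 14 N at 6 mm, 20 N at 8 mm. In the first 3 mm it spins idle; pushed 4 to 8 mm (best 6) it carries the collar along. At the collar's stop it slips harmlessly. It is round: any grasp yaw does.
- blue_collar (a joint): Turn (rad) of the grey collar with red pointer just below the blue cap, growing anticlockwise from above. 0 = locked (pointer at black mark), 1.2 = fully open, at a stop (pointer at the wider green mark). Starts between 0 and 0.25; turns only with the pushed-down cap and stays where left.
- white_cap_grip (a point): The same point on the white cap of the bystander bottle, otherwise identical. Both: amber bottle 80 mm wide in a dark steel holder 104 mm wide, fixed to the worktop; a 68 mm wide white neck flange lies 13 mm below the cap's lower edge, with the collar between.
- white_collar (a joint): Turn (rad) of the white-capped bottle's collar, as for the blue one. Starts locked, between 0 and 0.25, and is to be left so.
Things that resemble listed ones, but are neither listed nor needed, are in the scene too. What is shaped like the part that bears white_cap_grip but pink is not meant.

How it is judged:
By the outcome, as a careful person would: the job done as asked, in the order asked, and still so for the second after the job is handed in, with the robot touching nothing.
It also fails if it takes over 35 s, if anything falls off the work surface, if the arm or the gripper's body presses on something with over 40 N, if the wrist force passes 120 N, or if a joint passes its speed limit or range.

### The arm

A 6-joint arm with a two-finger parallel gripper is mounted at the origin on a cart in front of the work surface, level with it; the furniture and walls round the work are solid. World frame = base frame: x ahead of the robot, y to its left, z up, the work surface at z = 0. Lengths are in m, angles in rad, forces in N, time in s.
With the tool pointing down it reaches from about 0.3 to 0.95 m from the base axis. Payload 3.1 kg.
Tool frame: the origin (TCP) lies on the centre line of the jaws, within the pads' length; the fingertips stand 25 mm ahead of it and the grasp point (between the pads) lies 6 mm ahead of it; y points along the fingers, z is the direction in which the jaws open and shut, and the axes are right-handed (so a half turn about y gives the same grasp; the last joint's range is limited). The gripper opens to 85 mm and grips with 20 to 120 N. Pads are 22 mm wide; open, the fingers measure 114 mm over their backs; the gripper's body (76 mm by 85 mm) begins 54 mm behind the grasp point. The pads swing forward as they close: fully open they stand 13 mm farther back than shut.
Start: joints at [1.179, 0.308, 1.634, -0, 1.2, -0.07], TCP at [0.198, 0.593, 0.256] pointing down, gripper open.
Joint ranges: [-3.06, 3.06], [-0.79, 1.96], [0.05, 2.63], [-1.19, 4.34], [0.05, 2.64], [-2.94, 2.94]. Speed limits (rad/s): [2.79, 2.79, 3.14, 3.14, 3.14, 3.14].

### API

Orientations are given as a rotation vector (axis times angle).
In Python, from station import ctrl gives the robot as it stands. The module is installed in compiled form; this text tells all that it offers.
- The arm moves only by the shell command python3 -m handwheel 'ROWS' [OPENING]. ROWS is text: rows parted by semicolons, each of 6 numbers parted by spaces: the shift along the tool's x, y, z in mm, then the turn, a rotation vector about the tool's x, y, z in rad. In form: x y z rx ry rz; .... A call has 1 to 12 rows; each row shifts and turns the commanded pose from where the row before left it, along the tool's axes as they then stand; what a row does not reach is not made up. A row lasts 1/10 s, in which the tool goes at most 50 mm and 8.59 degrees, less where a joint would pass 70% of its speed; a pose out of reach is approached as far as the arm can. A call is refused whole if a number of a shift passes 50 or a number of a turn 0.15, either way. A call with a gripper value outside its range is refused whole. OPENING is the finger opening in mm, from 0 to 85.4, set as the call begins (- or left out, the last holds). The fingers move at their own pace and stop on an object; the grip force is fixed at half the most. Time passes only in rows, so rows that do not move let the fingers close. It gives the time, the measured TCP pose, the force and the opening at its end, in the units of the state.
- ctrl.get_obs(): the state, without advancing time (a new reading comes with each control period).
- ctrl.get_image(name): name is "scene" or "top"; returns a dict with "img" (480x640x3 uint8, red, green, blue), "fx", "fy", "cx", "cy" (pixels), "k1" (the pictures are not rectified: a ray, as slopes to the right and down, at radius r is drawn at 1 + k1 r^2 times it, then the intrinsics apply), "pose" (4x4, takes a point from camera to world coordinates). Camera axes: x right, y down, z forward; pixel columns grow to the right and rows downward; lengths in m; the calibration is good to about 2 mm. A picture is of the moment at which its call begins. There is no depth.
- ctrl.finish_job(): hands the job in, once; it reports no verdict.
The state is a dict: "clock": time; "joint_positions": joint angles; "joint_vel": joint speeds; "joint_torque": joint torques, N m; "tool_pos": TCP position; "orientation": TCP orientation; "force": force on the tool from outside, world axes, zero at the start; "moment": the same for the moment, N m; "width": finger opening in m.
Only numpy, scipy, OpenCV 4.12 (cv2) and the standard library are available. Lean on these libraries where they do the work, as an engineer would, in place of code of your own. Each camera call takes 0.05 s, during which the arm holds its last target.

## Working session

There is one attempt and no reset: what is moved stays moved. The work goes in short steps, Python scripts to look and compute and a shell command to move; the robot and the scene stay as the last step left them, time stands still between calls to the robot, and variables do not carry over. Pictures are saved under pics/ and viewed, and the job is handed in when it is done.

```bash
mkdir -p pics
cat > look.py <<'E'
import cv2,sys
from station import ctrl
def shot(n,f):
    d=ctrl.get_image(n); cv2.imwrite(f,d["img"][:,:,::-1].copy()); return d
E
python3 - <<'E'
from look import *
for n in ("scene","top"):
    d=shot(n,f"pics/{n}0.png"); print(n,d["fx"],d["fy"],d["cx"],d["cy"],d["k1"]); print(d["pose"].round(4) if hasattr(d["pose"],"round") else d["pose"])
print(ctrl.get_obs())
E
```

```text
scene 450.97647828016454 450.97647828016454 324.13665790214816 242.74466294268365 -0.04380301250927344
[[ 0.7129 -0.3847  0.5863 -0.0133]
 [-0.7009 -0.4198  0.5767 -0.4963]
 [ 0.0242 -0.822  -0.5689  0.6062]
 [ 0.      0.      0.      1.    ]]
top 460.31014629077623 460.31014629077623 311.34329609946815 239.58455342116036 -0.09841566938558911
[[ 0.0203 -0.997   0.0747  0.4232]
 [-0.9997 -0.0212 -0.0112 -0.0079]
 [ 0.0127 -0.0745 -0.9971  0.9411]
 [ 0.      0.      0.      1.    ]]
{'clock': 0.1, 'joint_positions': array([ 1.17933901e+00,  3.08947982e-01,  1.63504782e+00,  4.46056526e-05,
        1.19971493e+00, -6.96670288e-02]), 'joint_vel': array([-0.00127058, -0.00029842, -0.0042628 ,  0.00076772,  0.00249777,
        0.00124896]), 'joint_torque': array([-4.52369404e-04, -4.16400039e+01, -2.77646434e+01, -1.95231946e-04,
        3.97159718e-03,  4.23323883e-06]), 'tool_pos': array([0.19739604, 0.59227971, 0.25514861]), 'orientation': array([-1.55805842,  0.25303367, -0.25220666]), 'force': array([-0.68147637,  1.1194001 ,  0.65436379]), 'moment': array([-0.03365868, -0.00368219, -0.00719324]), 'width': 0.08583092900940112}
```

View pics/scene0.png

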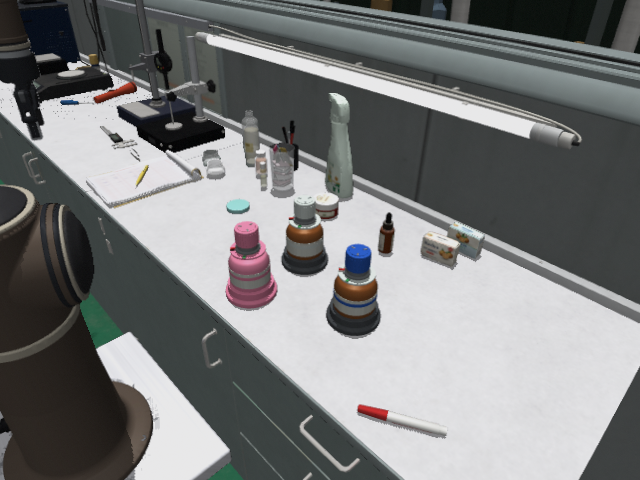

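View pics/top0.png

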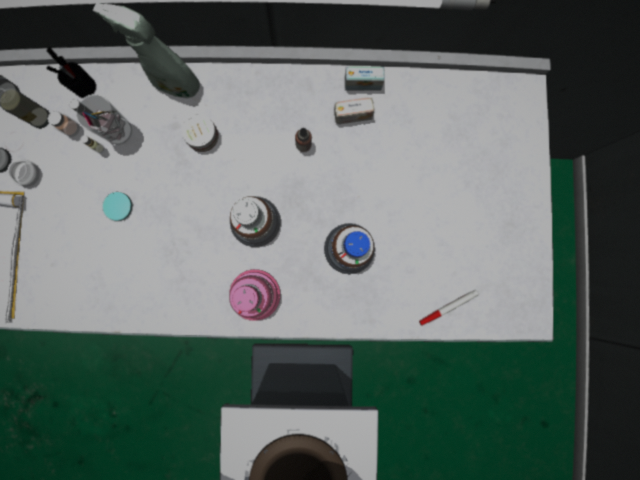

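Candidates, scene pixels then top-view pixels: blue cap (357,258)/(357,243), white cap (304,208)/(245,212), pink lookalike (246,235)/(246,295). The blue cap on the amber bottle is the target. Next I take a close crop and measure it.

```bash
cat >> look.py <<'E'
import numpy as np
def ray(d,u,v):
    K=np.array([[d["fx"],0,d["cx"]],[0,d["fy"],d["cy"]],[0,0,1]])
    p=cv2.undistortPoints(np.array([[[u,v]]],float),K,np.array([d["k1"],0,0,0.]))[0,0]
    P=np.array(d["pose"]); return P[:3,3],P[:3,:3]@np.array([p[0],p[1],1])
def onplane(d,u,v,z):
    o,r=ray(d,u,v); return o+r*(z-o[2])/r[2]
def proj(d,X):
    P=np.linalg.inv(np.array(d["pose"])); c=P[:3,:3]@np.array(X)+P[:3,3]; s=c[:2]/c[2]; s=s*(1+d["k1"]*(s@s))
    return np.array([d["fx"]*s[0]+d["cx"],d["fy"]*s[1]+d["cy"]])
def crop(d,u,v,h,f,s=8):
    u,v=int(u),int(v); c=d["img"][max(0,v-h):v+h,max(0,u-h):u+h,::-1]; cv2.imwrite(f,cv2.resize(c,None,fx=s,fy=s,interpolation=cv2.INTER_CUBIC))
def blue(d):
    h=cv2.cvtColor(d["img"],cv2.COLOR_RGB2HSV); m=cv2.inRange(h,(108,150,60),(128,255,255))
    n,l,st,c=cv2.connectedComponentsWithStats(m); i=1+np.argmax(st[1:,4]); return l==i,st[i],c[i]
E
python3 - <<'E'
from look import *
t=ctrl.get_image("top"); s=ctrl.get_image("scene")
for n,d in(("t",t),("s",s)):
    m,st,c=blue(d); print(n,st,c)
    print([onplane(d,*c,z).round(4) for z in(.138,.155)])
    crop(d,*c,32,f"pics/crop_{n}0.png")
(o1,r1),(o2,r2)=[ray(d,*blue(d)[2]) for d in(t,s)]
A=np.c_[r1,-r2]; k=np.linalg.lstsq(A,o2-o1,rcond=None)[0]; print(o1+k[0]*r1,o2+k[1]*r2)
m,_,_=blue(t)
for v in range(228,260): 
    x=np.where(m[v])[0]
    if len(x): print(v,x.min(),x.max(),end=' | ')
a=cv2.imread("pics/crop_t0.png");b=cv2.imread("pics/crop_s0.png")
cv2.imwrite("pics/c0.png",cv2.resize(np.hstack([a,b]),(800,400)))
E
```

```text
t [344 232  25  25 458] [356.43886463 243.85371179]
[array([ 0.4776, -0.096 ,  0.138 ]), array([ 0.4764, -0.0941,  0.155 ])]
s [346 245  25  28 592] [357.57939189 258.66554054]
[array([ 0.4781, -0.0958,  0.138 ]), array([ 0.4602, -0.1104,  0.155 ])]
[ 0.47756313 -0.09597651  0.138315  ] [ 0.4776959  -0.09611159  0.13833881]
232 354 360 | 233 351 362 | 234 349 364 | 235 348 365 | 236 347 366 | 237 347 366 | 238 346 367 | 239 346 368 | 240 345 368 | 241 345 368 | 242 345 368 | 243 345 368 | 244 344 368 | 245 345 368 | 246 345 368 | 247 345 368 | 248 345 368 | 249 345 367 | 250 346 367 | 251 347 366 | 252 347 365 | 253 348 364 | 254 350 363 | 255 352 361 | 256 355 358 |
```

View pics/c0.png

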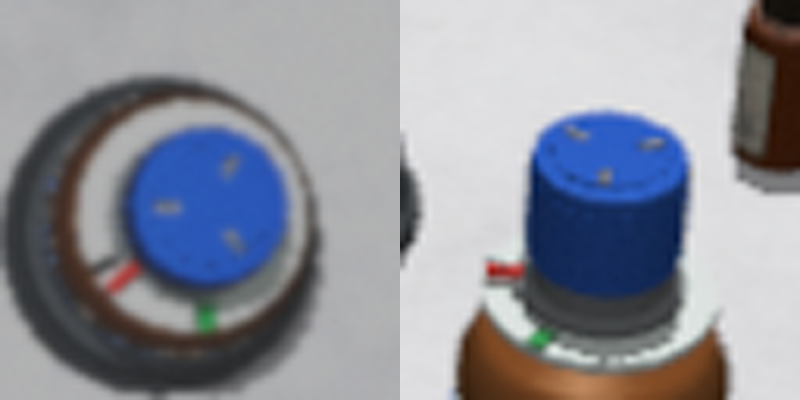

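Top view crop: blue cap centre ≈ (356.5,243.5), red pointer lower left beside the black mark, green mark below the cap. The scene view shows the same. The two views agree to under a millimetre on an axis at about (0.477, −0.0957). Next I work out the transfer in tool axes.

```bash
cat >> look.py <<'E'
from scipy.spatial.transform import Rotation as Rn
def go(x,y,z):
    o=ctrl.get_obs(); R=Rn.from_rotvec(o["orientation"]).as_matrix()
    print("clk",round(o["clock"],2),"tcp",o["tool_pos"].round(4),"F",o["force"].round(1),"w",round(o["width"],4),"j",o["joint_positions"].round(3))
    print("R",R.round(3).tolist()); print("tool shift mm",((R.T@(np.array([x,y,z])-o["tool_pos"]))*1e3).round(1))
    t=R.T@[0,0,-1]; w=np.cross(R[:,1],[0,0,-1]); print("tilt fix rotvec tool",(R.T@w).round(4))
E
python3 - <<'E'
from look import *
go(.477,-.0957,.255)
E
```

```text
clk 0.2 tcp [0.1975 0.5925 0.2555] F [ 0.6 -0.3 -0.1] w 0.0856 j [ 1.179  0.309  1.635 -0.     1.2   -0.07 ]
R [[0.949, -0.001, 0.316], [-0.316, -0.001, 0.949], [-0.0, -1.0, -0.001]]
tool shift mm [ 482.8    1.3 -564.5]
tilt fix rotvec tool [ 0.0014 -0.     -0.0001]
```

```bash
python3 -m handwheel '10 0 -12 0 0 0;20 0 -24 0 0 0;26 0 -30 0 0 0;26 0 -30 0 0 0;26 0 -30 0 0 0;26 0 -30 0 0 0;26 0 -30 0 0 0;26 0 -30 0 0 0;26 0 -30 0 0 0;26 0 -30 0 0 0;26 0 -30 0 0 0;26 0 -30 0 0 0' 85; python3 -c "
from look import *
go(.477,-.0957,.255)"
```

```text
clock: 1.4
tool_pos: [0.3663, 0.1801, 0.2563]
orientation: [-1.556, 0.252, -0.253]
force: [1.4, 0.3, -0.0]
width: 0.0851
clk 1.4 tcp [0.3663 0.1801 0.2563] F [ 1.4  0.3 -0. ] w 0.0851 j [ 0.351 -0.13   2.111 -0.     1.16  -0.898]
R [[0.949, 0.001, 0.316], [-0.316, -0.0, 0.949], [0.001, -1.0, -0.0]]
tool shift mm [ 192.3    1.4 -226.6]
tilt fix rotvec tool [0.0001 0.     0.0006]
```

```bash
python3 -m handwheel '26 0 -30 0 0 0;26 0 -30 0 0 0;26 0 -30 0 0 0;26 0 -30 0 0 0;26 0 -30 0 0 0;26 0 -30 0 0 0;22 0 -28 0 0 0;14 0 -18 0 0 0;0 0 0 0 0 0;0 0 0 0 0 0'; python3 -m handwheel '0 0 0 0 0.14 0;0 0 0 0 0.14 0;0 0 0 0 0.14 0;0 0 0 0 0.14 0;0 0 0 0 0.14 0;0 0 0 0 0.14 0;0 0 0 0 0.14 0;0 0 0 0 0.14 0;0 0 0 0 0.14 0;0 0 0 0 0.14 0;0 0 0 0 0.14 0;0 0 0 0 0.14 0';python3 -m handwheel '0 0 0 0 0.14 0;0 0 0 0 0.14 0;0 0 0 0 0.14 0;0 0 0 0 0.14 0;0 0 0 0 0 0;0 0 0 0 0 0;0 0 0 0 0 0'; python3 -c "
from look import *
go(.477,-.0957,.200)"
```

```text
clock: 2.4
tool_pos: [0.4762, -0.093, 0.2559]
orientation: [-1.555, 0.255, -0.253]
force: [-0.1, 0.8, 0.1]
width: 0.0848
clock: 3.6
tool_pos: [0.4762, -0.0912, 0.2561]
orientation: [-0.972, 1.523, -1.521]
force: [0.7, 0.6, -0.0]
width: 0.0856
clock: 4.3
tool_pos: [0.4769, -0.0921, 0.2563]
orientation: [-0.567, 1.89, -1.89]
force: [0.1, -0.5, 0.3]
width: 0.0851
clk 4.3 tcp [ 0.4769 -0.0921  0.2563] F [ 0.1 -0.5  0.3] w 0.0851 j [-0.281  0.037  1.953  0.     1.152  0.708]
R [[-0.835, -0.0, 0.55], [-0.55, 0.0, -0.835], [0.0, -1.0, -0.0]]
tool shift mm [ 1.9 56.3  3.1]
tilt fix rotvec tool [0.0002 0.     0.    ]
```

```bash
python3 -m handwheel '2 20 3 0 0 0;0 25 0 0 0 0;0 10 0 0 0 0;0 0 0 0 0 0;0 0 0 0 0 0'; python3 -c "
from look import *
go(.477,-.0957,.149)
d=shot('scene','pics/s1.png'); crop(d,357,230,70,'pics/s1c.png',4)"
```

```text
clock: 4.8
tool_pos: [0.4775, -0.0963, 0.2017]
orientation: [-0.564, 1.891, -1.892]
force: [-0.4, 0.1, 0.1]
width: 0.0848
clk 4.8 tcp [ 0.4775 -0.0963  0.2017] F [-0.4  0.1  0.1] w 0.0848 j [-0.288  0.105  2.     0.     1.036  0.702]
R [[-0.836, 0.0, 0.548], [-0.548, -0.0, -0.836], [-0.0, -1.0, 0.0]]
tool shift mm [ 0.1 52.7 -0.8]
tilt fix rotvec tool [-0.0003  0.     -0.0003]
```

View pics/s1c.png

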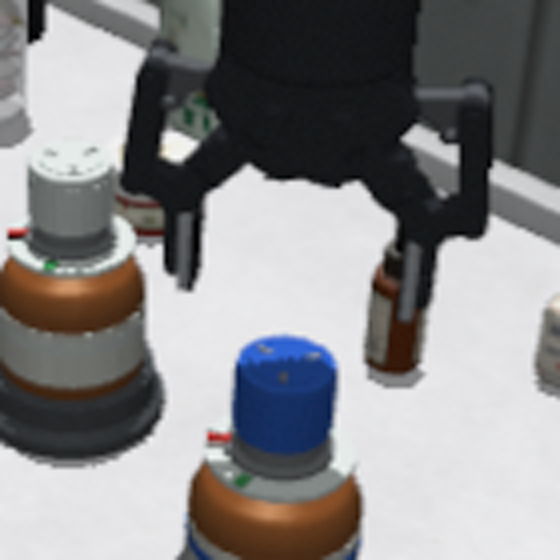

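The open jaws straddle the cap; in the crop the cap is at about (285,395), the pads are at (185,270) and (415,290), and the red pointer is at (218,437). I descend and close.

```bash
python3 -m handwheel '0 20 0 0 0 0;0 20 0 0 0 0;0 12 0 0 0 0;0 0 0 0 0 0;0 0 0 0 0 0'; python3 -m handwheel '0 0 0 0 0 0;0 0 0 0 0 0;0 0 0 0 0 0;0 0 0 0 0 0;0 0 0 0 0 0;0 0 0 0 0 0;0 0 0 0 0 0;0 0 0 0 0 0' 30;  python3 -c "
from look import *
go(.477,-.0957,.149)
d=shot('scene','pics/s2.png'); crop(d,357,240,70,'pics/s2c.png',4)"
```

```text
clock: 5.35
tool_pos: [0.4778, -0.0964, 0.1499]
orientation: [-0.564, 1.891, -1.892]
force: [1.0, -0.7, -0.5]
width: 0.0847
clock: 6.15
tool_pos: [0.4769, -0.0954, 0.1493]
orientation: [-0.564, 1.894, -1.89]
force: [-1.1, 5.6, 3.2]
width: 0.0425
clk 6.15 tcp [ 0.4769 -0.0954  0.1493] F [-1.1  5.6  3.2] w 0.0425 j [-2.880e-01  1.810e-01  2.037e+00  2.000e-03  9.240e-01  7.020e-01]
R [[-0.837, -0.001, 0.548], [-0.548, 0.002, -0.837], [-0.0, -1.0, -0.002]]
tool shift mm [0.1 0.3 0.4]
tilt fix rotvec tool [ 0.0019  0.     -0.0003]
```

View pics/s2c.png

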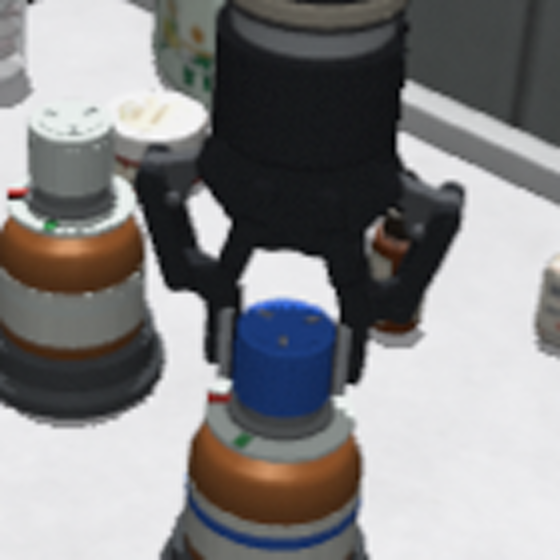

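The cap is gripped (42.5 mm). Now I push 6 mm down, with a small re-centring along the jaw axis.

```bash
python3 -m handwheel '0 1.5 -0.5 0 0 0;0 1.5 -0.5 0 0 0;0 1.5 0 0 0 0;0 1.5 0 0 0 0;0 0 0 0 0 0;0 0 0 0 0 0';  python3 -c "
from look import *
go(.477,-.0957,.1435)
d=shot('scene','pics/s3.png'); crop(d,357,240,70,'pics/s3c.png',4)"
```

```text
clock: 6.8
tool_pos: [0.4769, -0.0953, 0.145]
orientation: [-0.565, 1.892, -1.892]
force: [-4.7, 5.1, 12.5]
width: 0.0425
clk 6.8 tcp [ 0.4769 -0.0953  0.145 ] F [-4.7  5.1 12.5] w 0.0425 j [-0.287  0.188  2.04   0.     0.914  0.704]
R [[-0.837, -0.0, 0.548], [-0.548, 0.0, -0.837], [0.0, -1.0, -0.0]]
tool shift mm [0.1 1.5 0.4]
tilt fix rotvec tool [ 0.0004 -0.      0.    ]
```

View pics/s3c.png

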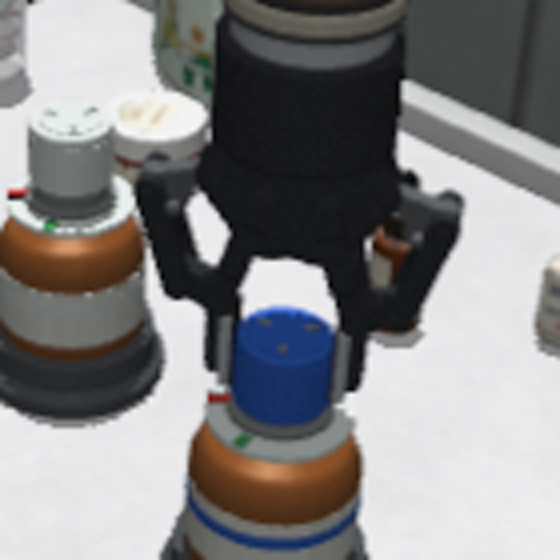

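Force is 12.5 N, so about 5.2 mm down. I add a little more push, then turn anticlockwise (−ry).

```bash
python3 -m handwheel '0 1 0 0 0 0;0 0 0 0 0 0;0 0 0 0 -0.05 0;0 0 0 0 -0.08 0;0 0 0 0 -0.08 0;0 0 0 0 -0.08 0;0 0 0 0 -0.08 0;0 0 0 0 -0.08 0;0 0 0 0 0 0';  python3 -c "
from look import *
go(.477,-.0957,.1435)
d=shot('scene','pics/s4.png'); crop(d,357,240,70,'pics/s4c.png',4)"
```

```text
clock: 7.75
tool_pos: [0.4771, -0.0954, 0.1444]
orientation: [-0.903, 1.594, -1.594]
force: [-5.6, 5.5, 14.7]
width: 0.0422
clk 7.75 tcp [ 0.4771 -0.0954  0.1444] F [-5.6  5.5 14.7] w 0.0422 j [-0.287  0.189  2.04   0.     0.912  0.252]
R [[-0.514, 0.0, 0.858], [-0.858, 0.0, -0.514], [-0.0, -1.0, 0.0]]
tool shift mm [0.3 0.9 0.1]
tilt fix rotvec tool [-0.0002 -0.     -0.0003]
```

View pics/s4c.png

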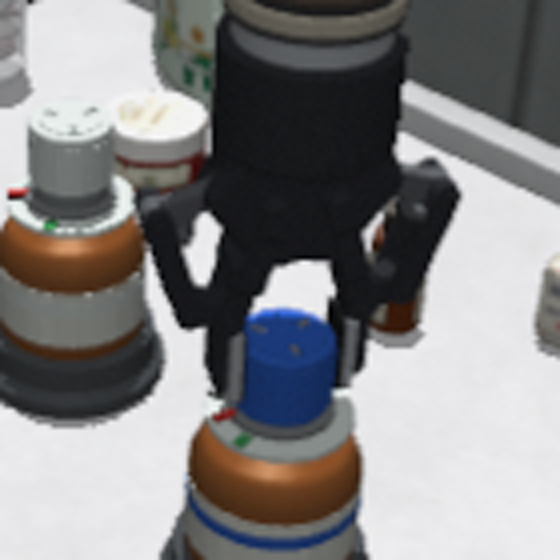

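The pointer is moving with the cap, from (218,398) to (225,414) in the crop. I keep turning.

```bash
python3 -m handwheel '0 0 0 0 -0.08 0;0 0 0 0 -0.08 0;0 0 0 0 -0.08 0;0 0 0 0 -0.08 0;0 0 0 0 -0.08 0;0 0 0 0 -0.08 0;0 0 0 0 -0.08 0;0 0 0 0 -0.08 0;0 0 0 0 -0.08 0;0 0 0 0 -0.08 0;0 0 0 0 0 0';  python3 -c "
from look import *
go(.477,-.0957,.1435); print(ctrl.get_obs()['moment'])
d=shot('scene','pics/s5.png'); crop(d,357,240,70,'pics/s5c.png',4)"
```

```text
clock: 8.9
tool_pos: [0.4774, -0.0954, 0.1445]
orientation: [-1.32, 1.015, -1.016]
force: [-5.4, 5.5, 14.5]
width: 0.0431
clk 8.9 tcp [ 0.4774 -0.0954  0.1445] F [-5.4  5.5 14.5] w 0.0431 j [-2.87e-01  1.89e-01  2.04e+00  1.00e-03  9.12e-01 -5.48e-01]
R [[0.257, 0.001, 0.966], [-0.966, 0.0, 0.257], [0.0, -1.0, 0.001]]
tool shift mm [ 0.2  1.  -0.5]
tilt fix rotvec tool [-0.0012 -0.      0.0001]
[0.82905258 0.61293018 0.00126967]
```

View pics/s5c.png

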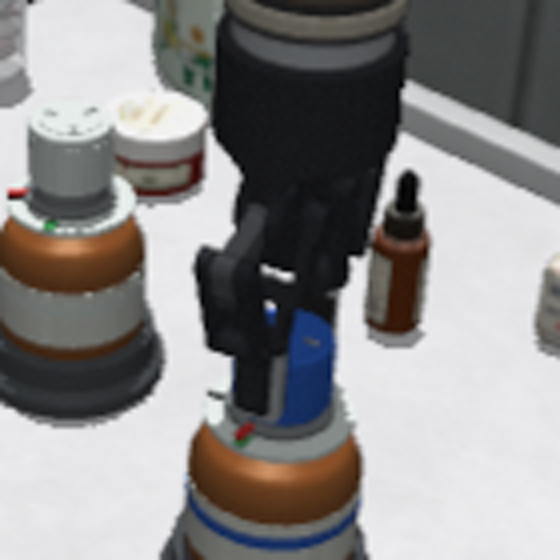

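The pointer at (245,432) is almost over the green mark at (243,440). I turn a bit more to reach the stop.

```bash
python3 -m handwheel '0 0 0 0 -0.08 0;0 0 0 0 -0.08 0;0 0 0 0 -0.08 0;0 0 0 0 -0.08 0;0 0 0 0 -0.08 0;0 0 0 0 0 0';  python3 -c "
from look import *
go(.477,-.0957,.150); print(ctrl.get_obs()['moment'])
d=shot('scene','pics/s6.png'); crop(d,357,245,32,'pics/s6c.png',8)"
```

```text
clock: 9.55
tool_pos: [0.4776, -0.0952, 0.1445]
orientation: [-1.45, 0.71, -0.711]
force: [-4.3, 5.7, 14.5]
width: 0.0425
clk 9.55 tcp [ 0.4776 -0.0952  0.1445] F [-4.3  5.7 14.5] w 0.0425 j [-2.87e-01  1.89e-01  2.04e+00  1.00e-03  9.12e-01 -9.48e-01]
R [[0.613, 0.001, 0.79], [-0.79, 0.001, 0.613], [0.0, -1.0, 0.001]]
tool shift mm [ 0.  -5.5 -0.7]
tilt fix rotvec tool [-0.0015 -0.      0.0004]
[0.96733599 0.65937549 0.05015219]
```

View pics/s6c.png

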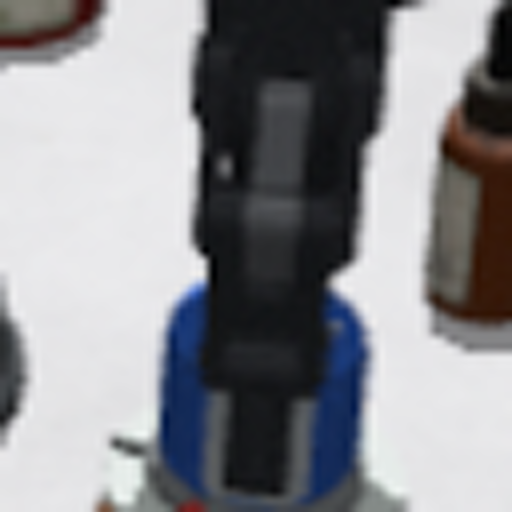

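```bash
python3 -c "
import cv2,numpy as np
a=[cv2.imread(f'pics/s{i}.png')[255:305,322:392] for i in (5,6)]
cv2.imwrite('pics/cmp56.png',cv2.resize(np.hstack(a),None,fx=5.7,fy=5.7,interpolation=cv2.INTER_CUBIC))"
```

```text
(no output)
```

View pics/cmp56.png

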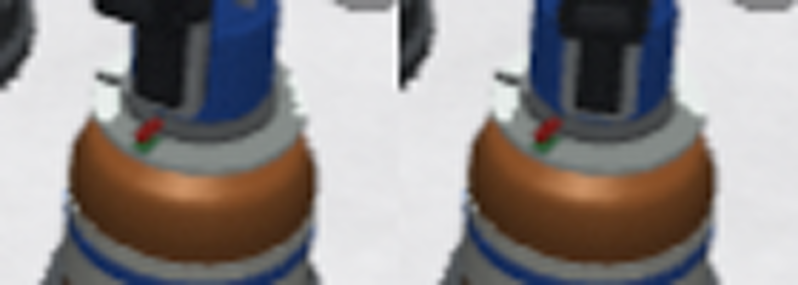

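The pointer did not move during the last 0.4 rad, so the collar is at its stop on the green mark. I ease up, let go and retreat.

```bash
python3 -m handwheel '0 -2 0 0 0 0;0 -2 0 0 0 0;0 -1 0 0 0 0;0 0 0 0 0 0'; python3 -m handwheel '0 0 0 0 0 0;0 0 0 0 0 0;0 0 0 0 0 0;0 0 0 0 0 0;0 0 0 0 0 0;0 0 0 0 0 0;0 0 0 0 0 0;0 0 0 0 0 0' 85; python3 -m handwheel '0 -10 0 0 0 0;0 -20 0 0 0 0;0 -30 0 0 0 0;0 -30 0 0 0 0;0 -20 0 0 0 0;-20 0 10 0 0 0;-40 0 20 0 0 0;-40 0 20 0 0 0;-40 0 20 0 0 0;-20 0 10 0 0 0;0 0 0 0 0 0;0 0 0 0 0 0'; python3 -c "
from look import *
go(.477,-.0957,.150)
d=shot('scene','pics/s7.png'); t=shot('top','pics/t7.png')
crop(d,330,250,60,'pics/a.png',4);a=cv2.resize(cv2.imread('pics/a.png'),(400,400))
b=cv2.resize(cv2.imread('pics/t7.png')[180:320,220:380],(400,400),interpolation=cv2.INTER_CUBIC)
cv2.imwrite('pics/fin.png',np.hstack([a,b]))"
```

```text
clock: 10.0
tool_pos: [0.4775, -0.0952, 0.1479]
orientation: [-1.45, 0.71, -0.713]
force: [0.1, 4.7, 5.5]
width: 0.0424
clock: 10.8
tool_pos: [0.4767, -0.0955, 0.1473]
orientation: [-1.451, 0.711, -0.712]
force: [0.4, 0.7, -0.1]
width: 0.0852
clock: 12.0
tool_pos: [0.4421, 0.08, 0.2579]
orientation: [-1.452, 0.709, -0.711]
force: [0.0, -0.5, 0.4]
width: 0.0847
clk 12.0 tcp [0.4421 0.08   0.2579] F [ 0.  -0.5  0.4] w 0.0847 j [ 8.300e-02 -4.200e-02  2.028e+00 -1.000e-03  1.155e+00 -5.780e-01]
R [[0.614, 0.001, 0.79], [-0.79, -0.001, 0.614], [0.001, -1.0, 0.0]]
tool shift mm [160.  108.1 -80.4]
tilt fix rotvec tool [-0.0005  0.      0.0013]
```

View pics/fin.png

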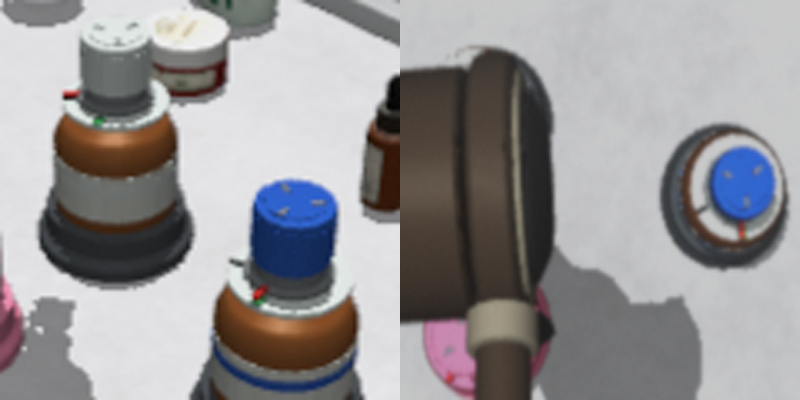

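View pics/t7.png

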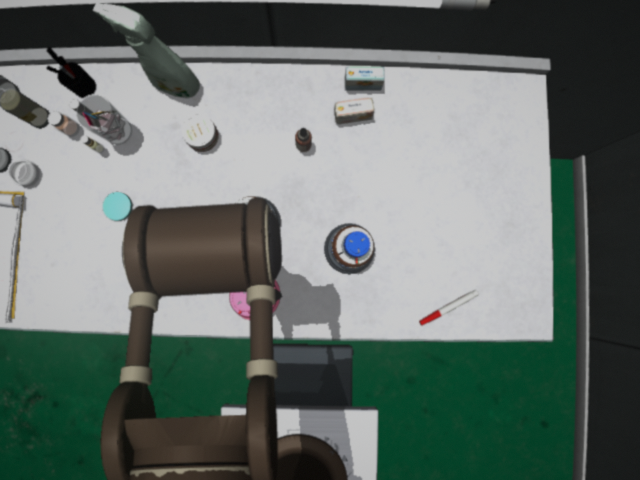

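The blue pointer, at about (357,262) in the top view, covers the green mark, and the black mark stands clear. The cap is back up, and the white bottle's pointer is where it was. The gripper is free with about 0 N on it, so I hand in.

```bash
python3 -c "
from station import ctrl
print(ctrl.finish_job())"
```

```text
the job is handed in; nothing more can be done
None
```

The blue-capped bottle is unlocked: its red pointer sits on the green mark, and the job was handed in at about 12 s of the 35 s allowed.

I gripped the blue cap and pushed it down about 6 mm (14.5 N). Keeping it down, I turned it about 1.65 rad anticlockwise, eased up, let go and moved clear.

- **At the stop:** the pointer did not move during the last 0.4 rad of turning, so the collar had reached its stop.
- **After release:** both views show the pointer on the green mark and the cap back up. The gripper is free, with close to 0 N on it.
- **White-capped bottle:** I never touched it, and its pointer looks unchanged in the scene view. The arm hid it in the final top view, so that check rests on one camera.
- **Side force:** a steady side force of 5 to 8 N remained while the cap was gripped, and one small re-centring did not remove it. It was gone after release.

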